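Carry an inked lino block on a slice to its stand

TASK

The square lino block is freshly inked, so do not touch it: pick up the slice it lies on by the handle, carry the block level over to the wooden stand, and lower the slice between the stand's two bearers so that the block is left lying square and centred across them. Then draw the slice out endways from under the block and lay it down flat on the table, clear of the stand. Leave the other slice, with the round block, where it is.

Things in the scene. Friction and masses are not known exactly. Their poses are not given: they have to be found in the camera images.
- slice: Flat carrying tool under the square block, 0.16 kg. Origin: at its underside, below the grip; x runs to the blade tip (starts towards +y, within 11 deg), z up. Wood handle x -85 to 35 mm, 22 wide, z 10 to 34; steel foot below it at x -75. Steel blade x 65 to 165, 44 wide, z 0 to 3, joined by a narrower strip. Gripped firmly at x = 0 it lifts level with its load.
- block: Square lino block, 100 x 100 x 14 mm, 0.09 kg: plywood with a black inked, carved top. Origin: centre of its underside; z up, x and y along its sides. It starts loose on the blade, within 5 mm of the blade's middle (x = 115 mm of the slice), its x along the slice's within 5 deg.
- stand: Fixed wooden stand. Origin: centre of its underside, on the table; z up. Two bearers along x, 100 mm long, 25 wide, 64 clear between them, tops 50 mm up; base plate 12 mm thick below. Both ends are open; the -x end faces the slices, so the blade comes down between the bearers pointing along +x and leaves along -x. The block belongs centred over the origin, on the tops.
- slice2: Another slice of the same shape and frame, with a round block on it, 84 mm across and 14 thick; to be left alone. It lies beside the first, about 165 mm off, either one nearer the robot.
There are look-alikes about, which are no part of the job. Leave any blue, red or turquoise look-alike of the block alone.

How it is judged:
By the outcome, as a careful person would: the job done as asked, in the order asked, and still so for the second after the job is handed in, with the robot touching nothing.
It also fails if it takes over 51 s, if anything falls off the work surface, if the arm or the gripper's body presses on something with over 40 N, if the wrist force passes 120 N, or if a joint passes its speed limit or range.

ROBOT

A 6-joint arm with a two-finger parallel gripper is mounted at the origin on the work surface. World frame = base frame: x ahead of the robot, y to its left, z up, the work surface at z = 0. Lengths are in mm, angles in rad, forces in N, time in s.
With the tool pointing down it reaches from about 300 to 775 mm from the base axis. Payload 14.6 kg.
Tool frame: the origin (TCP) lies at the very end of the fingers, on their centre line; the grasp point (between the pads) lies 19 mm behind it; z points along the fingers, y is the direction in which the jaws open and shut (so a half turn about z gives the same grasp; the last joint's range is limited). The gripper opens to 94 mm and grips with 3 to 60 N. Pads are 16 mm wide; open, the fingers measure 119 mm over their backs; the gripper's body (75 mm by 177 mm) begins 78 mm behind the grasp point.
Start: joints at [1.225, 0.3, 1.521, -0, 1.321, -0.067], TCP at [151.359, 528.753, 205.446] pointing down, gripper open.
Joint ranges: [-3.03, 3.03], [-0.79, 2.21], [0.23, 2.52], [-1.04, 4.18], [0, 3.07], [-2.55, 2.55]. Speed limits (rad/s): [2.22, 2.22, 2.57, 3.14, 3.14, 3.14].

INTERFACE

Orientations are given as [roll, pitch, yaw] about the fixed x, y, z axes, in that order (R = Rz(yaw) Ry(pitch) Rx(roll)).
In Python, from cell import manip gives the robot as it stands.
- The arm moves only by the shell command python3 -m pendant 'ROWS' [FORCE]. ROWS is JSON, a list of rows, each an object with "claw": the finger opening in m, from 0 to 0.094; "delta_pos": the shift along the tool's x, y, z in m, a list of three; "rotation": the turn, a rotation vector about the tool's x, y, z in rad, a list of three. A call has 1 to 10 rows; each row is the pose to reach, as a shift and turn from the pose measured when the call began, along the tool's axes at that moment; what a row does not reach only later rows make up. A row lasts 1/8 s, in which the tool goes at most 62.5 mm and 10.7 degrees, less where a joint would pass 70% of its speed; a pose out of reach is approached as far as the arm can. A call with a gripper value outside its range is refused whole. The fingers move at their own pace and stop on an object; FORCE is the grip in N (left out, the last holds). Time passes only in rows, so rows that repeat a pose let the fingers close. It gives the time, the measured TCP pose, the force and the opening at its end, in the units of the state.
- manip.read_state(): the state, without advancing time (a new reading comes with each control period).
- manip.camera(name): name is "scene" or "side" or "wrist"; returns the picture (480x640x3 uint8, red, green, blue); there is no depth.
- manip.camera_model(name): a dict with "fx", "fy", "cx", "cy" (pixels), "cam_to_world" (4x4, takes a point from camera to world coordinates); the wrist camera has in their place "T_tool_cam" (4x4, takes a point from camera to tool coordinates, whose origin is the TCP and whose axes are the flange's). Camera axes: x right, y up, looking along -z (the intrinsics and any distortion apply to the point x, -y, -z); pixel columns grow to the right and rows downward; lengths in mm; the calibration is good to about 2 mm. A picture is of the moment at which its call begins: read the wrist's pose just before it. camera_model takes no time and is no camera call.
- manip.sign_off(): hands the job in, once; it reports no verdict.
The state is a dict: "clock": time; "joints": joint angles; "qd": joint speeds; "effort": joint torques, N m; "eef_pos": TCP position; "eef_rot": TCP orientation; "wrist_force": force on the tool from outside, world axes, zero at the start; "moment": the same for the moment, N m; "finger_gap": finger opening in mm.
Only numpy, scipy, OpenCV 4.12 (cv2) and the standard library are available. Lean on these libraries where they do the work, as an engineer would, in place of code of your own. Each camera call takes 0.05 s, during which the arm holds its last target.

## Working session

There is one attempt and no reset: what is moved stays moved. The work goes in short steps, Python scripts to look and compute and a shell command to move; the robot and the scene stay as the last step left them, time stands still between calls to the robot, and variables do not carry over. Pictures are saved under pics/ and viewed, and the job is handed in when it is done.

```bash
mkdir -p pics; ls; python3 - <<'E'
from cell import manip
import cv2,numpy as np
s=manip.read_state();print(s)
for n in("scene","side","wrist"):
    im=manip.camera(n);cv2.imwrite(f"pics/{n}0.png",im[:,:,::-1])
    m=manip.camera_model(n);print(n,{k:(np.round(v,4).tolist() if not isinstance(v,str) else v) for k,v in m.items()})
E
```

```text
pics
{'clock': 0.0, 'joints': array([ 1.22541832e+00,  3.00437237e-01,  1.52255734e+00, -1.06786844e-04,
        1.32203043e+00, -6.66174481e-02]), 'qd': array([ 2.21164006e-03,  5.96288137e-04, -1.00277202e-03, -1.64141873e-04,
       -1.51112145e-03,  3.10076496e-06]), 'effort': array([-3.61543056e-02, -5.30590546e+01, -3.76967168e+01,  1.60890631e-01,
       -1.29254613e+00,  2.72525969e-02]), 'eef_pos': array([151.02836002, 527.78170536, 204.49316497]), 'eef_rot': array([-3.13816102e+00, -1.25306252e-04,  2.86285835e+00]), 'wrist_force': array([-0.57253669,  0.50624697, -0.68458758]), 'moment': array([-0.02915698,  0.01041012, -0.07060155]), 'finger_gap': 94.06338557171568}
scene {'fx': 446.7428, 'fy': 446.7428, 'cx': 317.9152, 'cy': 240.2806, 'cam_to_world': [[0.2065, -0.6053, 0.7687, 1199.1437], [0.9784, 0.1187, -0.1693, -224.9399], [0.0112, 0.7871, 0.6167, 620.8234], [0.0, 0.0, 0.0, 1.0]]}
side {'fx': 441.4541, 'fy': 441.4541, 'cx': 315.9205, 'cy': 244.8428, 'cam_to_world': [[0.9901, 0.0898, -0.1074, 328.5397], [-0.1393, 0.5521, -0.822, -920.6908], [-0.0146, 0.8289, 0.5592, 598.2967], [0.0, 0.0, 0.0, 1.0]]}
wrist {'fx': 422.6174, 'fy': 422.6174, 'cx': 326.6473, 'cy': 240.7495, 'T_tool_cam': [[0.0004, 0.9742, 0.2259, 64.1698], [1.0, -0.0003, -0.0008, 0.1695], [-0.0007, 0.2259, -0.9742, -180.1343], [0.0, 0.0, 0.0, 1.0]]}
```

View pics/scene0.png

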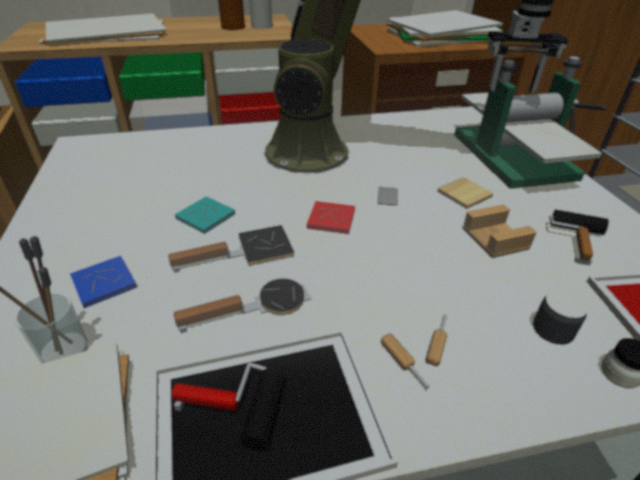

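View pics/side0.png

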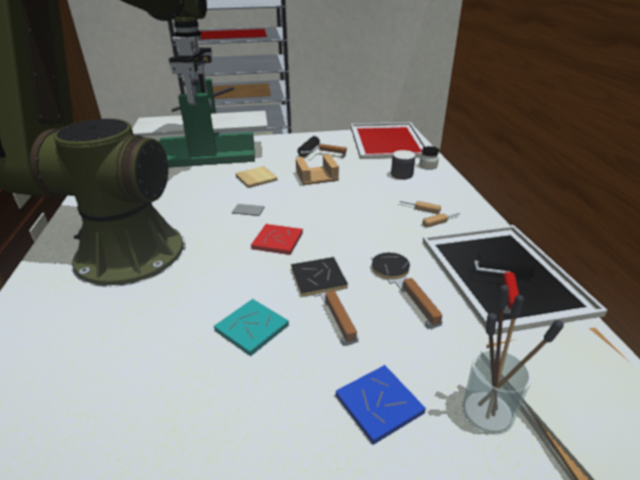

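View pics/wrist0.png

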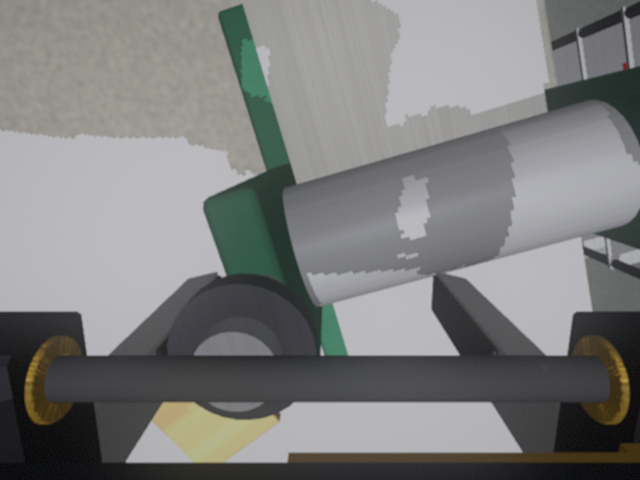

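The scene view shows the inked square block at (265,245) with its slice handle at (200,255). The round block is at (283,295), and the stand at (498,230). The look-alikes are turquoise (205,213), red (331,216), blue (103,281), and a plain wooden tile (465,192). I choose the black square at (265,245) and will check it in a close crop.

```bash
cat > h.py <<'E'
import numpy as np,cv2
from cell import manip
def ray(n,px,tool=None):
    m=manip.camera_model(n)
    M=np.array(m["cam_to_world"]) if n!="wrist" else tool@np.array(m["T_tool_cam"])
    px=np.atleast_2d(np.array(px,float))
    d=np.c_[(px[:,0]-m["cx"])/m["fx"],-(px[:,1]-m["cy"])/m["fy"],-np.ones(len(px))]
    return M[:3,3],d@M[:3,:3].T
def onz(n,px,z,tool=None):
    o,d=ray(n,px,tool); return o+d*((z-o[2])/d[:,2])[:,None]
def tool(s):
    from scipy.spatial.transform import Rotation as R
    T=np.eye(4);T[:3,:3]=R.from_euler('xyz',s["eef_rot"]).as_matrix();T[:3,3]=s["eef_pos"];return T
def crop(f,x0,y0,w,h,k,out):
    im=cv2.imread(f)[y0:y0+h,x0:x0+w];cv2.imwrite(out,cv2.resize(im,None,fx=k,fy=k,interpolation=cv2.INTER_CUBIC))
def rect(n,im,roi,cond,z,tool=None):
    x0,y0,w,h=roi
    hsv=cv2.cvtColor(im,cv2.COLOR_RGB2HSV)
    m=np.zeros(im.shape[:2],np.uint8);m[y0:y0+h,x0:x0+w]=(cond(hsv)[y0:y0+h,x0:x0+w])*255
    m=cv2.morphologyEx(m,cv2.MORPH_CLOSE,np.ones((5,5),np.uint8))
    c=max(cv2.findContours(m,cv2.RETR_EXTERNAL,cv2.CHAIN_APPROX_NONE)[0],key=cv2.contourArea)
    P=onz(n,c[:,0,:],z,tool)[:,:2].astype(np.float32)
    r=cv2.minAreaRect(P);return r,c,cv2.boxPoints(r)
E
python3 - <<'E'
from h import *
crop("pics/scene0.png",155,215,170,120,4,"pics/c1.png")
crop("pics/side0.png",270,145,190,205,2.9,"pics/c2.png")
crop("pics/scene0.png",430,170,130,95,5,"pics/c3.png")
E
```

```text
(no output)
```

View pics/c1.png

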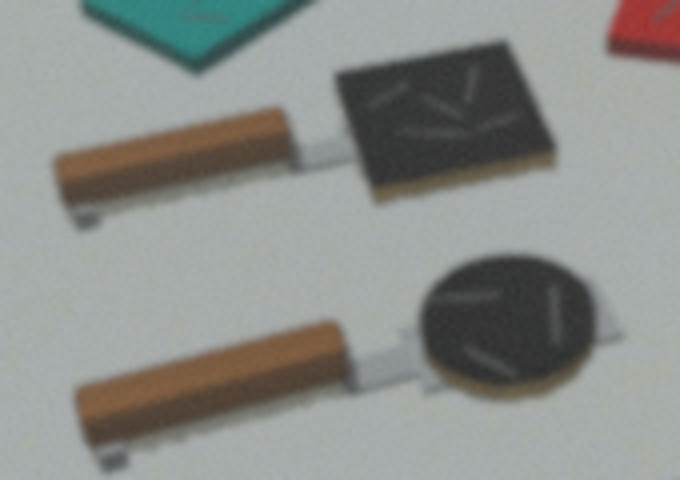

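View pics/c2.png

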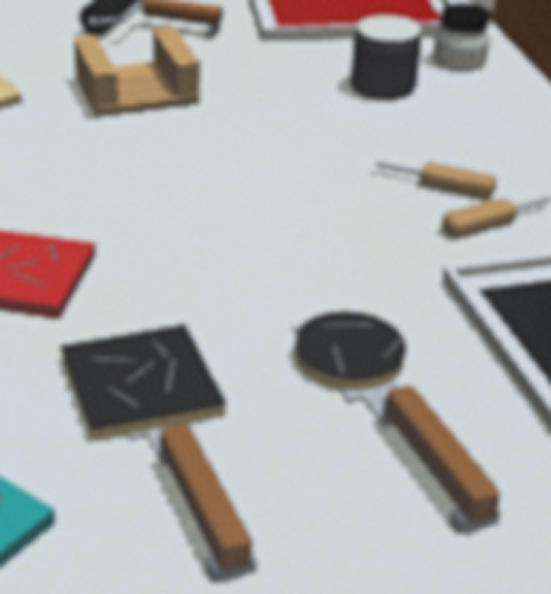

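View pics/c3.png

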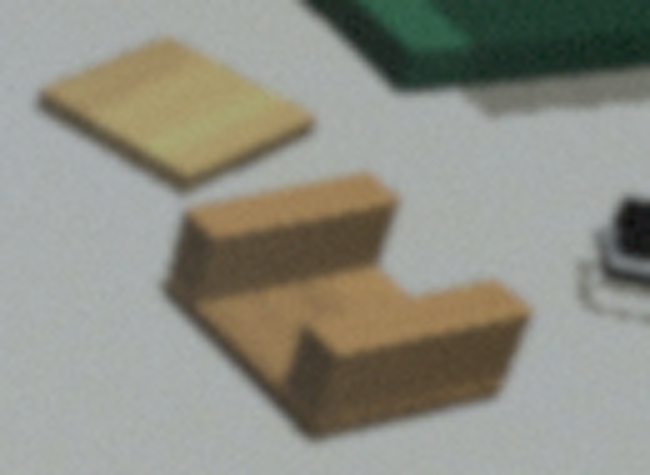

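```bash
python3 - <<'E'
from h import *
np.set_printoptions(precision=1,suppress=True)
ims={n:cv2.imread(f"pics/{n}0.png")[:,:,::-1].copy() for n in("scene","side")}
blk=lambda h:h[:,:,2]<90
for n,roi,roi2 in(("scene",(236,222,62,45),(255,275,55,50)),("side",(288,252,64,44),(366,247,50,40))):
    for r in(roi,roi2):
        R,c,b=rect(n,ims[n],r,blk,17);print(n,R,b.tolist() and b)
br=lambda h:(h[:,:,0]<20)&(h[:,:,1]>90)
for n,roi in(("scene",(160,235,75,40)),("side",(320,285,45,60))):
    R,c,b=rect(n,ims[n],roi,br,30);print("handle",n,R,b)
# stand corners
a=np.array([(303,328),(335,357),(530,315),(497,280),(187,210),(215,238),(398,200),(368,174)])/5+[430,170]
P=onz("scene",a,50);print(P[:,:2], P[:,:2].mean(0))
E
python3 - <<'E'
from h import *
crop("pics/side0.png",285,145,65,50,10,"pics/c4.png")
E
```

```text
scene ((433.6984558105469, -173.5610809326172), (104.03314971923828, 98.40599060058594), 7.4212541580200195) [[ 375.8 -131.5]
 [ 388.5 -229.1]
 [ 491.6 -215.6]
 [ 478.9 -118.1]]
scene ((596.051025390625, -160.26214599609375), (79.29534912109375, 85.78809356689453), 83.80524444580078) [[ 549.1 -195. ]
 [ 634.4 -204.3]
 [ 643.  -125.5]
 [ 557.7 -116.2]]
side ((428.278076171875, -178.3403778076172), (99.45785522460938, 101.76136779785156), 7.254348278045654) [[ 372.5 -134.1]
 [ 385.4 -235.1]
 [ 484.  -222.5]
 [ 471.2 -121.6]]
side ((591.1866455078125, -167.12139892578125), (85.29944610595703, 78.16519927978516), 69.33134460449219) [[ 539.6 -193.2]
 [ 612.7 -220.8]
 [ 642.8 -141. ]
 [ 569.7 -113.4]]
handle scene ((454.07196044921875, -313.5931396484375), (27.405593872070312, 113.44647979736328), 9.460311889648438) [[ 431.2 -259.9]
 [ 449.9 -371.8]
 [ 476.9 -367.3]
 [ 458.3 -255.4]]
handle side ((450.0055236816406, -313.68316650390625), (20.05564308166504, 126.42713928222656), 9.316841125488281) [[ 429.9 -252.9]
 [ 450.3 -377.7]
 [ 470.1 -374.4]
 [ 449.7 -249.7]]
[[542.2 293.5]
 [563.  296.6]
 [552.6 394. ]
 [527.  394.6]
 [451.1 286.1]
 [473.9 288.2]
 [462.1 385.3]
 [439.8 383.1]] [501.5 340.2]
```

View pics/c4.png

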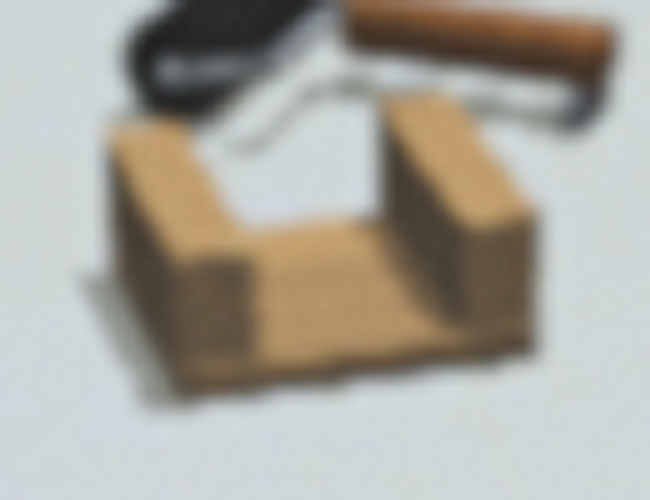

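```bash
cat >> h.py <<'E'
def goto(p,yaw=None,s=None):
    """print shift in tool axes (m) and rotvec to reach world p, tool down with yaw(deg)"""
    from scipy.spatial.transform import Rotation as R
    s=s or manip.read_state();T=tool(s);d=T[:3,:3].T@(np.array(p)-T[:3,3])/1000
    Rt=T[:3,:3] if yaw is None else R.from_euler('xyz',[np.pi,0,np.radians(yaw)]).as_matrix()
    rv=R.from_matrix(T[:3,:3].T@Rt).as_rotvec()
    print("dpos",np.round(d,4),"rot",np.round(rv,4))
E
python3 - <<'E'
from h import *
np.set_printoptions(precision=1,suppress=True)
a=np.array([(180,255),(250,250),(110,130),(185,125),(467,222),(535,215),(385,97),(445,92)])/10+[285,145]
P=onz("side",a,50);print(P[:,:2], P[:,:2].mean(0))
print(onz("scene",[(331,216),(388,195),(205,213)],10))
s=manip.read_state()
goto([151,528,290],None,s); goto([400,300,290],150,s);goto([490,100,280],120,s);goto([448,-288,180],98.7,s)
E
```

```text
[[450.9 281.5]
 [471.8 281.5]
 [440.  378.3]
 [463.7 378.2]
 [538.6 290.2]
 [559.6 291.8]
 [529.1 389.5]
 [548.6 390.2]] [500.3 335.2]
[[ 352.    -7.3   10. ]
 [ 288.7  157.2   10. ]
 [ 282.2 -300.5   10. ]]
dpos [ 0.  -0.  -0.1] rot [0. 0. 0.]
dpos [-0.3 -0.2 -0.1] rot [-0.   0.   0.2]
dpos [-0.4 -0.3 -0.1] rot [-0.   0.   0.8]
dpos [-0.5 -0.7  0. ] rot [-0.   0.   1.1]
```

```bash
python3 - <<'E'
from h import *
np.set_printoptions(precision=4,suppress=True)
s=manip.read_state()
goto([151,528,290],None,s); goto([400,300,290],150,s);goto([490,100,280],120,s);goto([448,-288,180],98.7,s)
E
```

```text
dpos [ 0.0001 -0.0001 -0.0855] rot [0. 0. 0.]
dpos [-0.302  -0.1508 -0.085 ] rot [-0.0034  0.0003  0.2449]
dpos [-0.4436 -0.3183 -0.0745] rot [-0.0032  0.0012  0.7685]
dpos [-0.51   -0.7025  0.0268] rot [-0.0031  0.0018  1.1402]
```

```bash
python3 -m pendant '[{"claw":0.094,"delta_pos":[0,0,-0.045],"rotation":[0,0,0]},{"claw":0.094,"delta_pos":[0,0,-0.085],"rotation":[0,0,0]},{"claw":0.094,"delta_pos":[-0.05,-0.025,-0.085],"rotation":[0,0,0.04]},{"claw":0.094,"delta_pos":[-0.10,-0.05,-0.085],"rotation":[0,0,0.08]},{"claw":0.094,"delta_pos":[-0.15,-0.075,-0.085],"rotation":[0,0,0.12]},{"claw":0.094,"delta_pos":[-0.20,-0.10,-0.085],"rotation":[0,0,0.16]},{"claw":0.094,"delta_pos":[-0.25,-0.125,-0.085],"rotation":[0,0,0.2]},{"claw":0.094,"delta_pos":[-0.302,-0.151,-0.085],"rotation":[0,0,0.25]},{"claw":0.094,"delta_pos":[-0.33,-0.185,-0.083],"rotation":[0,0,0.35]},{"claw":0.094,"delta_pos":[-0.36,-0.22,-0.08],"rotation":[0,0,0.45]}]' 10
python3 - <<'E'
from h import *
np.set_printoptions(precision=4,suppress=True)
goto([490,80,280],115);goto([448,-288,180],98.7)
E
```

```text
clock: 1.4
eef_pos: [437.6, 216.2, 285.2]
eef_rot: [-3.139, 0.002, 2.409]
wrist_force: [2.4, 7.0, 0.5]
finger_gap: 94.3
dpos [-0.13   -0.0663  0.0055] rot [-0.0017  0.0021  0.4023]
dpos [-0.3446 -0.3678  0.1065] rot [-0.0014  0.0024  0.6868]
```

```bash
python3 - <<'E'
from h import *
s=manip.read_state();np.save("pics/w1.npy",tool(s))
cv2.imwrite("pics/w1.png",manip.camera("wrist")[:,:,::-1])
E
```

```text
(no output)
```

View pics/w1.png

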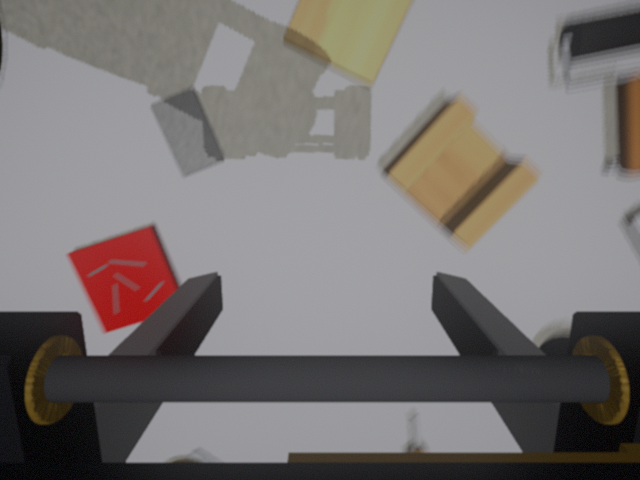

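```bash
python3 - <<'E'
from h import *
s=manip.read_state();print(s["qd"]);np.save("pics/w2.npy",tool(s))
cv2.imwrite("pics/w2.png",manip.camera("wrist")[:,:,::-1])
crop("pics/w2.png",370,80,180,180,3.3,"pics/c5.png")
E
```

```text
[ 0.08944739  0.00830782 -0.01154077  0.00868166  0.01032435 -0.0091064 ]
```

View pics/c5.png

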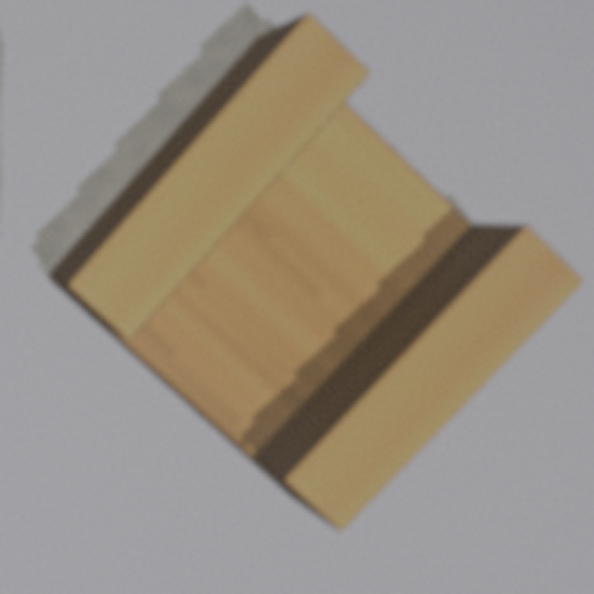

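```bash
python3 - <<'E'
from h import *
np.set_printoptions(precision=2,suppress=True)
T=np.load("pics/w2.npy")
c=np.array([(70,287),(310,14),(130,335),(370,72),(288,478),(527,226),(340,530),(582,280)])/3.3+[370,80]
P=onz("wrist",c,50,T)[:,:2];print(P,P.mean(0))
v=P[1::2]-P[::2];print(np.linalg.norm(v,axis=1),np.degrees(np.arctan2(v[:,1],v[:,0])))
m=(P[1::2]+P[::2])/2;print(np.linalg.norm(np.diff(m,axis=0),axis=1)); w=m[3]-m[0];print(np.degrees(np.arctan2(w[1],w[0]))+90)
np.set_printoptions(precision=4)
goto([490,80,280],115);goto([448,-288,180],98.7)
E
```

```text
[[450.8  286.48]
 [438.48 385.27]
 [473.41 290.52]
 [462.18 388.21]
 [538.66 298.28]
 [526.74 395.78]
 [562.03 299.96]
 [550.12 398.51]] [500.3  342.88]
[99.56 98.34 98.23 99.27] [97.11 96.56 96.97 96.89]
[23.41 65.36 23.48]
96.8346036378603
dpos [-0.1289 -0.0653  0.0054] rot [-0.0024  0.0024  0.3998]
dpos [-0.3443 -0.3662  0.1067] rot [-0.0021  0.0028  0.6843]
```

The wrist crop shows both bearer tops cleanly, with corners from (391,167) to (546,165). The sizes check out at 99 x 23.5 with 65 clear. Next I go over the handle.

```bash
python3 -m pendant '[{"claw":0.094,"delta_pos":[-0.045,-0.025,0],"rotation":[0,0,0.1]},{"claw":0.094,"delta_pos":[-0.09,-0.045,0],"rotation":[0,0,0.25]},{"claw":0.094,"delta_pos":[-0.13,-0.075,0.005],"rotation":[0,0,0.38]},{"claw":0.094,"delta_pos":[-0.165,-0.12,0.02],"rotation":[0,0,0.48]},{"claw":0.094,"delta_pos":[-0.2,-0.17,0.04],"rotation":[0,0,0.56]},{"claw":0.094,"delta_pos":[-0.235,-0.215,0.05],"rotation":[0,0,0.63]},{"claw":0.094,"delta_pos":[-0.27,-0.265,0.06],"rotation":[0,0,0.684]},{"claw":0.094,"delta_pos":[-0.305,-0.31,0.07],"rotation":[0,0.002,0.684]},{"claw":0.094,"delta_pos":[-0.33,-0.345,0.08],"rotation":[-0.002,0.002,0.684]},{"claw":0.094,"delta_pos":[-0.344,-0.366,0.087],"rotation":[-0.002,0.002,0.684]}]'
python3 -m pendant '[{"claw":0.07,"delta_pos":[0,0,0],"rotation":[0,0,0]},{"claw":0.07,"delta_pos":[0,0,0],"rotation":[0,0,0]}]'
python3 - <<'E'
from h import *
s=manip.read_state();print(s["qd"]);np.save("pics/w3.npy",tool(s))
cv2.imwrite("pics/w3.png",manip.camera("wrist")[:,:,::-1])
E
```

```text
clock: 2.75
eef_pos: [448.3, -288.7, 199.2]
eef_rot: [3.141, 0.001, 1.723]
wrist_force: [1.1, 6.8, -0.3]
finger_gap: 94.1
clock: 3.0
eef_pos: [449.1, -287.7, 199.3]
eef_rot: [3.14, 0.001, 1.725]
wrist_force: [1.5, 6.1, 0.4]
finger_gap: 77.3
[ 0.01125527 -0.00964306  0.00318491 -0.00045214  0.0006162   0.00309379]
```

View pics/w3.png

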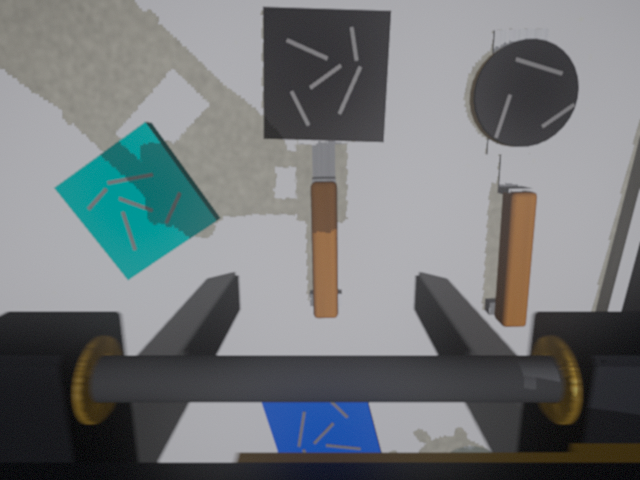

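```bash
python3 - <<'E'
from h import *
np.set_printoptions(precision=2,suppress=True)
T=np.load("pics/w3.npy")
im=cv2.imread("pics/w3.png")[:,:,::-1].copy()
R,c,b=rect("wrist",im,(295,170,60,160),lambda h:(h[:,:,0]<20)&(h[:,:,1]>100),34,T)
print("handle",R);print(b)
R2,c2,b2=rect("wrist",im,(255,0,145,150),lambda h:h[:,:,2]<90,17,T)
print("block",R2);print(b2); print(c[:,0].min(0),c[:,0].max(0),c2[:,0].min(0),c2[:,0].max(0))
crop("pics/w3.png",250,0,160,330,1.8,"pics/c6.png")
E
```

```text
handle ((452.18890380859375, -312.4407958984375), (19.49550437927246, 115.99211120605469), 9.372293472290039)
[[ 433.13 -256.81]
 [ 452.02 -371.25]
 [ 471.25 -368.08]
 [ 452.36 -253.63]]
block ((430.7644958496094, -172.06741333007812), (99.00757598876953, 99.12792205810547), 7.389739513397217)
[[ 375.3  -129.28]
 [ 388.05 -227.59]
 [ 486.23 -214.85]
 [ 473.48 -116.55]]
[312 183] [336 316] [263   8] [389 140]
```

View pics/c6.png

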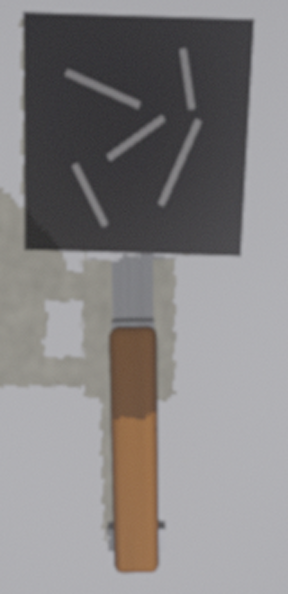

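Handle centre is (452.2, -312.4) with the axis at 99.4°, so the grip origin is (448.1, -287.8). The block centre is (430.8, -172.1) at 97.4°, 117 mm along, so everything is consistent with the description. Now I descend.

```bash
python3 -m pendant '[{"claw":0.05,"delta_pos":[0,-0.001,0.03],"rotation":[0,0,-0.01]},{"claw":0.05,"delta_pos":[0,-0.001,0.07],"rotation":[0.001,0,-0.01]},{"claw":0.05,"delta_pos":[0,-0.001,0.11],"rotation":[0.001,0,-0.01]},{"claw":0.05,"delta_pos":[0,-0.001,0.145],"rotation":[0.001,0,-0.01]},{"claw":0.05,"delta_pos":[0,-0.001,0.165],"rotation":[0.001,0,-0.01]},{"claw":0.05,"delta_pos":[0,-0.001,0.175],"rotation":[0.001,0,-0.01]},{"claw":0.05,"delta_pos":[0,-0.001,0.175],"rotation":[0.001,0,-0.01]}]'
python3 - <<'E'
from h import *
np.set_printoptions(precision=4,suppress=True)
goto([448.1,-287.8,5],99.4)
cv2.imwrite("pics/w4.png",manip.camera("wrist")[:,:,::-1])
E
```

```text
clock: 3.92
eef_pos: [449.1, -286.1, 24.0]
eef_rot: [-3.142, 0.0, 1.737]
wrist_force: [2.8, 6.2, 1.0]
finger_gap: 49.7
dpos [-0.0015 -0.0013  0.019 ] rot [-0.      0.0003  0.0022]
```

View pics/w4.png

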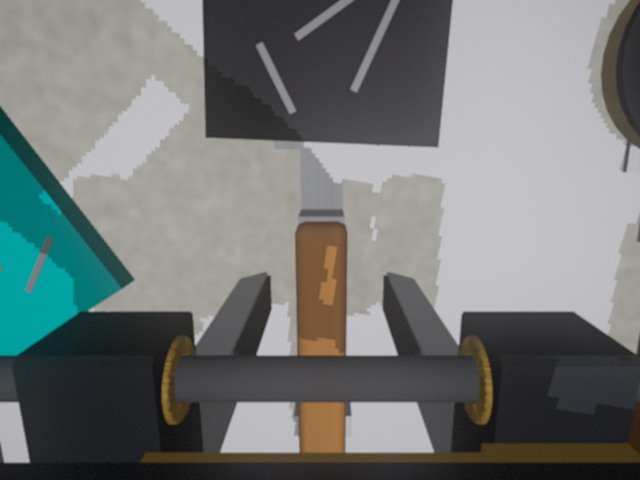

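The handle sits between the fingers: the fingers are at columns 270 and 384 and the handle is at 322, about 2 mm off-centre.

```bash
python3 -m pendant '[{"claw":0.05,"delta_pos":[-0.0015,-0.0015,0.01],"rotation":[0,0,0.002]},{"claw":0.05,"delta_pos":[-0.0015,-0.0015,0.019],"rotation":[0,0,0.002]},{"claw":0.05,"delta_pos":[-0.0015,-0.0015,0.019],"rotation":[0,0,0.002]}]'
python3 -m pendant '[{"claw":0.034,"delta_pos":[0,0,0],"rotation":[0,0,0]},{"claw":0.03,"delta_pos":[0,0,0],"rotation":[0,0,0]},{"claw":0.026,"delta_pos":[0,0,0],"rotation":[0,0,0]},{"claw":0.022,"delta_pos":[0,0,0],"rotation":[0,0,0]},{"claw":0.01,"delta_pos":[0,0,0],"rotation":[0,0,0]},{"claw":0.01,"delta_pos":[0,0,0],"rotation":[0,0,0]}]' 15
python3 -m pendant '[{"claw":0.01,"delta_pos":[0,0,0],"rotation":[0,0,0]},{"claw":0.01,"delta_pos":[0,0,0],"rotation":[0,0,0]},{"claw":0.01,"delta_pos":[0,0,0],"rotation":[0,0,0]}]' 58
python3 - <<'E'
from h import *
s=manip.read_state();print(s);np.save("pics/w5.npy",tool(s))
cv2.imwrite("pics/w5.png",manip.camera("wrist")[:,:,::-1])
E
```

```text
clock: 4.35
eef_pos: [449.0, -286.4, 5.2]
eef_rot: [3.141, 0.001, 1.737]
wrist_force: [2.2, 5.8, 0.3]
finger_gap: 49.7
clock: 5.1
eef_pos: [450.0, -285.0, 5.7]
eef_rot: [3.141, 0.001, 1.739]
wrist_force: [0.6, 5.0, -0.3]
finger_gap: 21.9
clock: 5.48
eef_pos: [451.1, -283.5, 5.9]
eef_rot: [3.14, 0.001, 1.741]
wrist_force: [1.6, 7.1, -2.1]
finger_gap: 21.6
{'clock': 5.475, 'joints': array([-6.30072351e-01,  5.15794198e-01,  1.73655477e+00,  4.82237628e-04,
        8.87326769e-01, -8.01012693e-01]), 'qd': array([-0.00251225, -0.00028459,  0.00120072, -0.00228801, -0.00380409,
        0.00196204]), 'effort': array([-3.96631029e-02, -5.77322674e+01, -2.74473006e+01,  3.81843746e-02,
        9.65437805e-02, -1.48383417e-02]), 'eef_pos': array([ 451.07224051, -283.51028007,    5.89008164]), 'eef_rot': array([3.13998964e+00, 1.11577728e-03, 1.74143161e+00]), 'wrist_force': array([ 1.62428865,  7.09857487, -2.09224695]), 'moment': array([ 0.69536639, -0.17896314, -0.03815136]), 'finger_gap': 21.58079405157111}
```

View pics/w5.png

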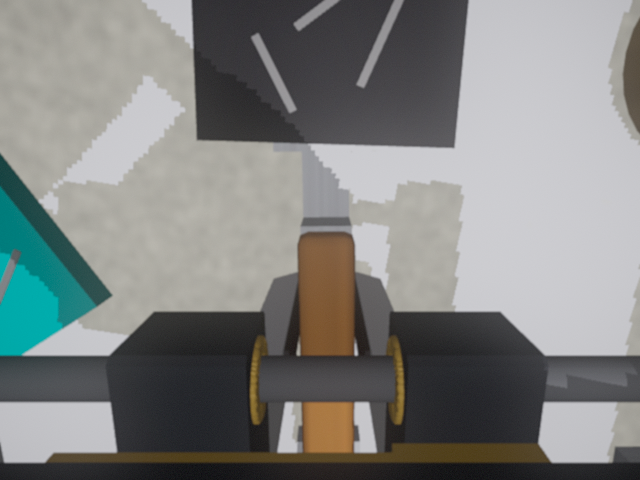

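```bash
python3 - <<'E'
from h import *
T=np.load("pics/w5.npy")
for px in ([326,234],[326,238]):
    P=onz("wrist",px,34,T)[0];print(P,np.linalg.inv(T)@np.r_[P,1])
m=manip.camera("side");cv2.imwrite("pics/s5.png",m[:,:,::-1])
E
```

```text
[ 446.29723359 -251.54972994   34.        ] [ 32.27584189   0.76662855 -28.14475577   1.        ]
[ 446.55349182 -253.03604708   34.        ] [ 30.76759653   0.76677328 -28.14307267   1.        ]
```

```bash
python3 -m pendant '[{"claw":0.01,"delta_pos":[0,0,-0.002],"rotation":[0,0,0]},{"claw":0.01,"delta_pos":[0,0,-0.006],"rotation":[0,0,0]},{"claw":0.01,"delta_pos":[0,0,-0.012],"rotation":[0,0,0]},{"claw":0.01,"delta_pos":[0,0,-0.018],"rotation":[0,0,0]},{"claw":0.01,"delta_pos":[0,0,-0.022],"rotation":[0,0,0]},{"claw":0.01,"delta_pos":[0,0,-0.025],"rotation":[0,0,0]}]' 58
python3 - <<'E'
from h import *
s=manip.read_state();print(s["moment"]);np.save("pics/w6.npy",tool(s))
cv2.imwrite("pics/w6.png",manip.camera("wrist")[:,:,::-1])
cv2.imwrite("pics/s6.png",manip.camera("side")[:,:,::-1])
crop("pics/s6.png",250,230,220,130,3.5,"pics/c7.png")
E
```

```text
clock: 6.32
eef_pos: [452.0, -282.0, 31.3]
eef_rot: [3.139, 0.001, 1.744]
wrist_force: [2.2, 6.5, -1.1]
finger_gap: 21.6
[ 0.64390721 -0.21916942 -0.04291584]
```

View pics/w6.png

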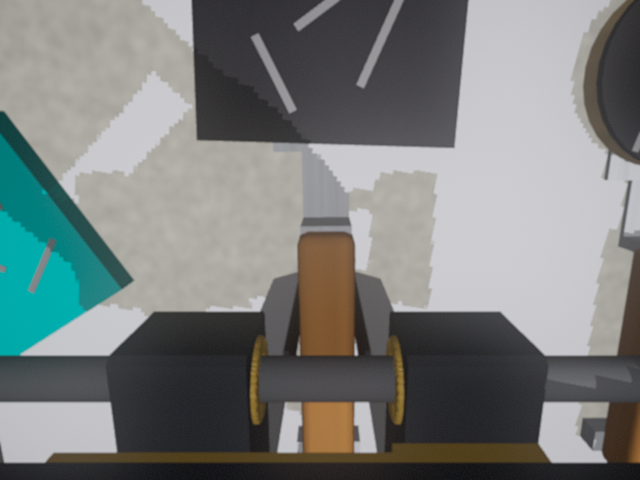

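View pics/c7.png

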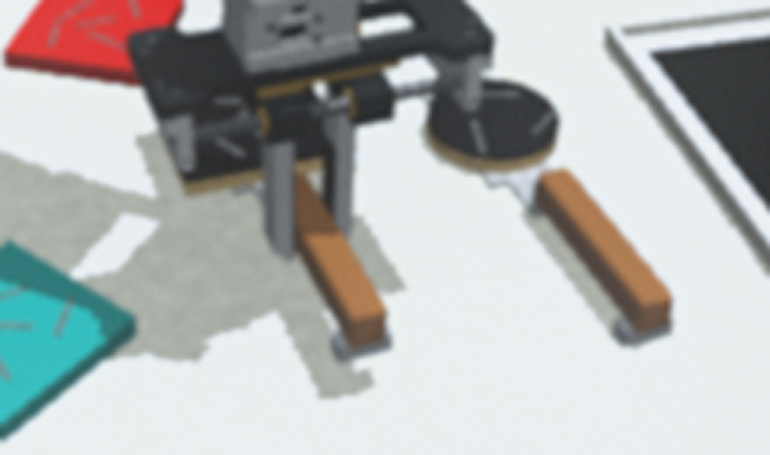

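```bash
python3 - <<'E'
from h import *
np.set_printoptions(precision=4,suppress=True)
T=np.load("pics/w6.npy");im=cv2.imread("pics/w6.png")[:,:,::-1].copy()
z=T[2,3]+11.1
hsv=cv2.cvtColor(im,cv2.COLOR_RGB2HSV)
m=(hsv[:,:,2]<95).astype(np.uint8);m[160:]=0;m[:,:185]=0;m[:,480:]=0
c=max(cv2.findContours(m,cv2.RETR_EXTERNAL,cv2.CHAIN_APPROX_NONE)[0],key=cv2.contourArea)[:,0]
ys=c[(c[:,1]>120)&(c[:,0]>215)&(c[:,0]<440)&((c[:,0]<260)|(c[:,0]>320))];l=c[(c[:,0]<230)&(c[:,1]<125)&(c[:,1]>5)];r=c[(c[:,0]>430)&(c[:,1]<130)&(c[:,1]>5)]
Ti=np.linalg.inv(T)
def fit(px):
    P=onz("wrist",px,z,T);Q=(np.c_[P,np.ones(len(P))]@Ti.T)[:,:2].astype(np.float32)
    vx,vy,x,y=cv2.fitLine(Q,cv2.DIST_HUBER,0,.01,.01).ravel();return np.array([x,y]),np.array([vx,vy])
E=[fit(a) for a in(ys,l,r)]
for p,v in E: print(p,np.degrees(np.arctan2(v[1],v[0])))
def X(a,b):
    t=np.linalg.solve(np.c_[a[1],-b[1]],b[0]-a[0]);return a[0]+a[1]*t[0]
A,B=X(E[0],E[1]),X(E[0],E[2]);print(A,B,np.linalg.norm(A-B))
d=(B-A)/np.linalg.norm(B-A);n=np.array([-d[1],d[0]]);n*=np.sign(n[0])
cen=(A+B)/2+50*n;print("block centre tool",cen,"x-axis ang tool",np.degrees(np.arctan2(n[1],n[0])))
E
```

```text
[65.064   6.8142] -88.581215
[ 93.9186 -48.3951] 1.92814
[92.2451 50.9215] 1.9980494
[ 66.4543 -49.3197] [63.996 49.936] 99.286125
block centre tool [115.2098   1.5462] x-axis ang tool 1.4187773
```

```bash
python3 - <<'E'
from h import *
np.set_printoptions(precision=4,suppress=True)
goto([470,-122,105],98.6)
goto([500,130,105],98.6)
E
```

```text
dpos [ 0.1545  0.0453 -0.0737] rot [0.0025 0.0017 0.0226]
dpos [ 0.3976  0.1182 -0.074 ] rot [0.0025 0.0017 0.0226]
```

```bash
python3 -m pendant '[{"claw":0.01,"delta_pos":[0.001,0,-0.005],"rotation":[0,0,0]},{"claw":0.01,"delta_pos":[0.004,0.001,-0.015],"rotation":[0,0,0.003]},{"claw":0.01,"delta_pos":[0.012,0.004,-0.027],"rotation":[0,0,0.006]},{"claw":0.01,"delta_pos":[0.027,0.008,-0.04],"rotation":[0.001,0,0.009]},{"claw":0.01,"delta_pos":[0.047,0.014,-0.052],"rotation":[0.001,0,0.012]},{"claw":0.01,"delta_pos":[0.07,0.02,-0.062],"rotation":[0.002,0.001,0.015]},{"claw":0.01,"delta_pos":[0.095,0.028,-0.069],"rotation":[0.002,0.001,0.018]},{"claw":0.01,"delta_pos":[0.12,0.035,-0.073],"rotation":[0.002,0.001,0.021]},{"claw":0.01,"delta_pos":[0.14,0.041,-0.074],"rotation":[0.002,0.001,0.022]},{"claw":0.01,"delta_pos":[0.154,0.045,-0.074],"rotation":[0.002,0.001,0.022]}]' 58
python3 - <<'E'
from h import *
np.set_printoptions(precision=4,suppress=True)
goto([485,30,105],98.6);goto([505,140,105],98.6)
E
```

```text
clock: 7.68
eef_pos: [470.2, -120.1, 105.7]
eef_rot: [3.14, 0.001, 1.724]
wrist_force: [1.3, 6.2, -3.0]
finger_gap: 21.5
dpos [0.1461 0.0375 0.0006] rot [0.0012 0.0008 0.0031]
dpos [0.2518 0.0741 0.0006] rot [0.0012 0.0008 0.0031]
```

```bash
python3 -m pendant '[{"claw":0.01,"delta_pos":[0.012,0.003,0],"rotation":[0,0,0]},{"claw":0.01,"delta_pos":[0.034,0.009,0],"rotation":[0,0,0.001]},{"claw":0.01,"delta_pos":[0.062,0.017,0],"rotation":[0.001,0,0.002]},{"claw":0.01,"delta_pos":[0.095,0.027,0],"rotation":[0.001,0,0.003]},{"claw":0.01,"delta_pos":[0.128,0.036,0],"rotation":[0.001,0.001,0.003]},{"claw":0.01,"delta_pos":[0.16,0.046,0],"rotation":[0.001,0.001,0.003]},{"claw":0.01,"delta_pos":[0.19,0.055,0],"rotation":[0.001,0.001,0.003]},{"claw":0.01,"delta_pos":[0.217,0.064,0],"rotation":[0.001,0.001,0.003]},{"claw":0.01,"delta_pos":[0.238,0.07,0],"rotation":[0.001,0.001,0.003]},{"claw":0.01,"delta_pos":[0.25,0.074,0],"rotation":[0.001,0.001,0.003]}]' 58
python3 - <<'E'
from h import *
np.set_printoptions(precision=4,suppress=True)
goto([516,227,100],98.6)
cv2.imwrite("pics/w8.png",manip.camera("wrist")[:,:,::-1])
E
```

```text
clock: 8.93
eef_pos: [504.6, 140.8, 105.8]
eef_rot: [3.141, -0.0, 1.724]
wrist_force: [2.0, 6.2, -1.5]
finger_gap: 21.3
dpos [0.0834 0.0244 0.0058] rot [ 0.0003 -0.0005  0.0028]
```

View pics/w8.png

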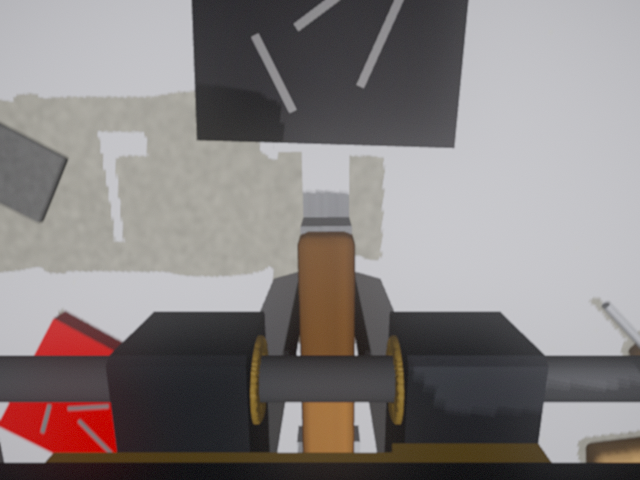

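The block hasn't shifted: its near edge is still at (197,139)-(455,147). I move above the stand.

```bash
python3 -m pendant '[{"claw":0.01,"delta_pos":[0.008,0.002,0],"rotation":[0,0,0]},{"claw":0.01,"delta_pos":[0.02,0.006,0],"rotation":[0,0,0.002]},{"claw":0.01,"delta_pos":[0.036,0.011,0.001],"rotation":[0,0,0.003]},{"claw":0.01,"delta_pos":[0.052,0.015,0.003],"rotation":[0,0,0.003]},{"claw":0.01,"delta_pos":[0.067,0.02,0.005],"rotation":[0,0,0.003]},{"claw":0.01,"delta_pos":[0.077,0.023,0.006],"rotation":[0,0,0.003]},{"claw":0.01,"delta_pos":[0.083,0.024,0.006],"rotation":[0,0,0.003]},{"claw":0.01,"delta_pos":[0.083,0.024,0.006],"rotation":[0,0,0.003]}]' 58
python3 - <<'E'
from h import *
np.set_printoptions(precision=4,suppress=True)
for n in("scene","side"): cv2.imwrite(f"pics/{n}9.png",manip.camera(n)[:,:,::-1])
s=manip.read_state();np.save("pics/w9.npy",tool(s));cv2.imwrite("pics/w9.png",manip.camera("wrist")[:,:,::-1])
crop("pics/scene9.png",420,120,160,160,3.7,"pics/c8.png")
crop("pics/side9.png",260,110,130,110,5,"pics/c9.png")
E
```

```text
clock: 9.98
eef_pos: [514.9, 229.2, 100.0]
eef_rot: [3.141, -0.001, 1.723]
wrist_force: [1.1, 5.4, -2.2]
finger_gap: 21.2
```

View pics/c8.png

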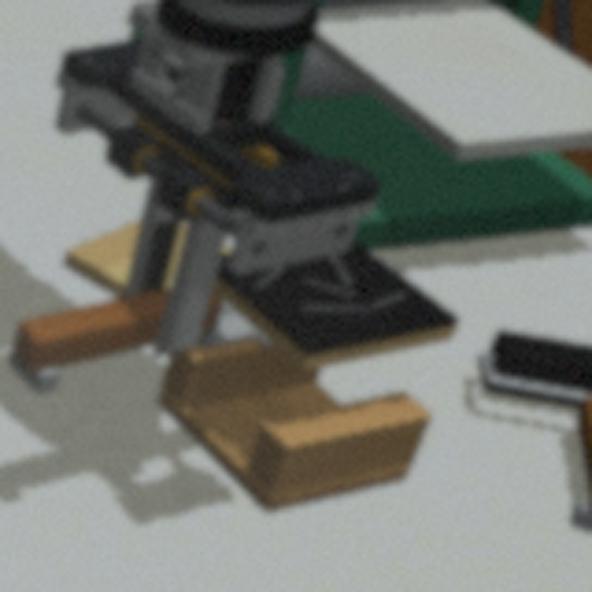

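View pics/c9.png

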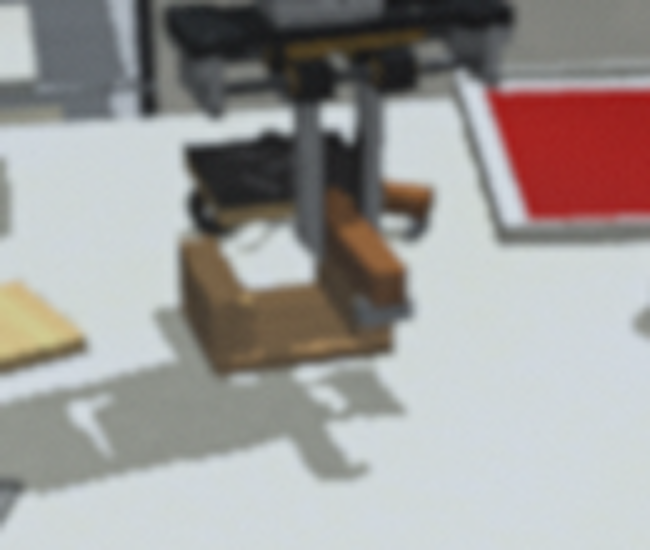

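View pics/w9.png

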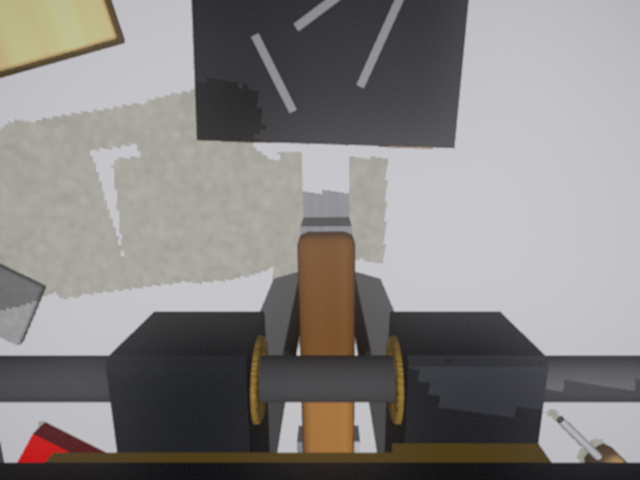

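```bash
python3 - <<'E'
from h import *
np.set_printoptions(precision=1,suppress=True)
T=np.load("pics/w9.npy")
n=np.array([np.cos(np.radians(1.8)),np.sin(np.radians(1.8))]);p=np.array([-n[1],n[0]])
for sx,sy in((-1,1),(1,1),(-1,-1),(1,-1)):
    q=np.array([115.2,1.5])+50*sx*n+50*sy*p
    print("exp",sx,sy,(T@[q[0],q[1],-11.1,1])[:3])
print("c",(T@[115.2,1.5,3,1])[:3])
print("scene",onz("scene",np.array([(310,352),(457,320)])/3.7+[420,120],111))
print("scene bottom",onz("scene",np.array([(310,362),(455,332)])/3.7+[420,120],97))
print("side left bottoms", onz("side",np.array([(207,222),(187,145)])/5+[260,110],[111]))
E
```

```text
exp -1 1 [554.7 299.3 111.2]
exp 1 1 [542.7 398.6 111.3]
exp -1 -1 [455.4 287.3 111.1]
exp 1 -1 [443.4 386.6 111.2]
c [499.  343.   97.1]
scene [[555.4 298.6 111. ]
 [542.6 396.6 111. ]]
scene bottom [[546.6 307.9  97. ]
 [535.4 405.2  97. ]]
side left bottoms [[445.4 256.8 111. ]
 [446.9 379.7 111. ]]
```

```bash
python3 - <<'E'
from h import *
np.set_printoptions(precision=4,suppress=True)
goto([516.4,228.6,60],98.7)
E
```

```text
dpos [-0.0005  0.0014  0.04  ] rot [ 0.0005 -0.0009 -0.0001]
```

```bash
python3 -m pendant '[{"claw":0.01,"delta_pos":[0,0.001,0.004],"rotation":[0,0,0]},{"claw":0.01,"delta_pos":[-0.001,0.001,0.01],"rotation":[0,0,0]},{"claw":0.01,"delta_pos":[-0.001,0.001,0.018],"rotation":[0,-0.001,0]},{"claw":0.01,"delta_pos":[-0.001,0.001,0.026],"rotation":[0,-0.001,0]},{"claw":0.01,"delta_pos":[-0.001,0.001,0.033],"rotation":[0,-0.001,0]},{"claw":0.01,"delta_pos":[-0.001,0.001,0.037],"rotation":[0,-0.001,0]},{"claw":0.01,"delta_pos":[-0.001,0.001,0.039],"rotation":[0,-0.001,0]},{"claw":0.01,"delta_pos":[-0.001,0.001,0.039],"rotation":[0,-0.001,0]}]' 58
python3 - <<'E'
from h import *
for n in("scene","side"): cv2.imwrite(f"pics/{n}10.png",manip.camera(n)[:,:,::-1])
s=manip.read_state();np.save("pics/w10.npy",tool(s));cv2.imwrite("pics/w10.png",manip.camera("wrist")[:,:,::-1])
crop("pics/scene10.png",460,180,90,85,7,"pics/c10.png")
crop("pics/side10.png",275,120,90,80,7,"pics/c11.png")
E
```

```text
clock: 11.12
eef_pos: [515.3, 229.4, 61.1]
eef_rot: [3.141, -0.0, 1.724]
wrist_force: [1.7, 5.9, -2.5]
finger_gap: 21.4
```

View pics/c10.png

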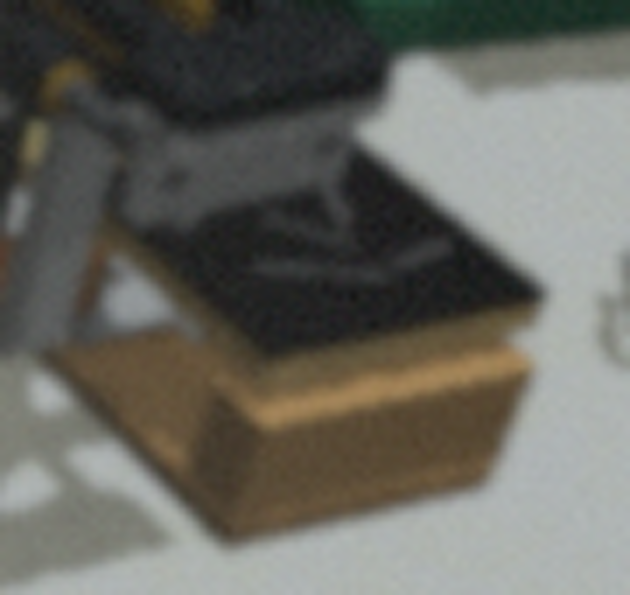

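View pics/c11.png

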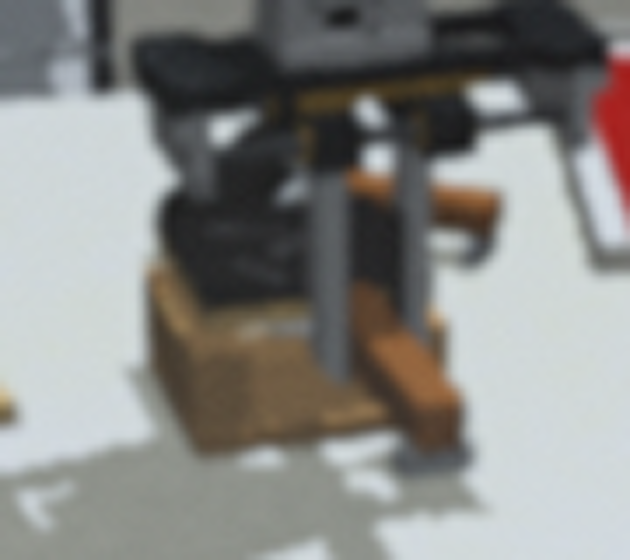

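View pics/w10.png

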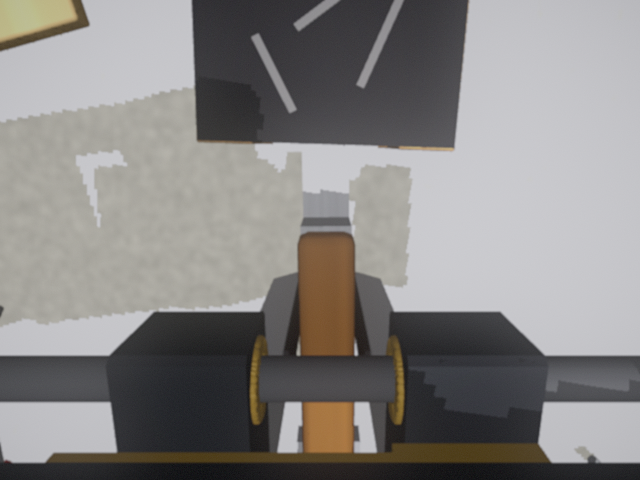

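```bash
python3 - <<'E'
from h import *
np.set_printoptions(precision=1,suppress=True)
crop("pics/w10.png",180,120,290,50,2.7,"pics/c12.png")
B=onz("scene",np.array([(262,362),(542,298)])/7+[460,180],72.2);S=onz("scene",np.array([(262,432),(530,362)])/7+[460,180],50)
print(B,S,B-S)
u=np.radians(96.9);x=np.array([np.cos(u),np.sin(u)]);y=np.array([-x[1],x[0]])
d=(B-S)[:,:2];print("along",d@x,"lat(left+)",d@y,"expected lat +7")
E
```

```text
[[558.4 293.9  72.2]
 [545.3 394.4  72.2]] [[564.2 297.   50. ]
 [548.3 396.1  50. ]] [[-5.8 -3.1 22.2]
 [-3.1 -1.7 22.2]]
along [-2.3 -1.3] lat(left+) [6.1 3.3] expected lat +7
```

View pics/c12.png

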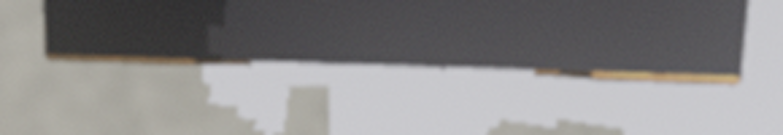

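```bash
python3 - <<'E'
from h import *
np.set_printoptions(precision=2,suppress=True)
T=np.load("pics/w10.npy");Ti=np.linalg.inv(T)
def t(px,z):
    P=onz("wrist",np.array(px)/2.7+[180,120],z,T);return (np.c_[P,np.ones(len(P))]@Ti.T)[:,:2]
print("bearer end pts",t([(49,60),(195,64),(592,80),(740,83)],50))
print("block edge",t([(49,54),(195,57),(592,69),(740,73)],T[2,3]+11.1))
E
```

```text
bearer end pts [[ 65.2  -55.68]
 [ 64.57 -31.86]
 [ 62.04  33.12]
 [ 61.57  57.41]]
block edge [[ 66.01 -49.01]
 [ 65.6  -27.99]
 [ 63.94  29.32]
 [ 63.38  50.75]]
```

The block and the bearers are aligned laterally to about 0.3 mm and to 0.3° in the wrist view. The block is about 1 mm too far along, so I correct that and lower.

```bash
python3 -m pendant '[{"claw":0.01,"delta_pos":[-0.002,0.0005,0],"rotation":[0,0,0]},{"claw":0.01,"delta_pos":[-0.002,0.0005,0.002],"rotation":[0,0,0.003]},{"claw":0.01,"delta_pos":[-0.002,0.0005,0.004],"rotation":[0,0,0.003]},{"claw":0.01,"delta_pos":[-0.002,0.0005,0.006],"rotation":[0,0,0.003]},{"claw":0.01,"delta_pos":[-0.002,0.0005,0.008],"rotation":[0,0,0.003]},{"claw":0.01,"delta_pos":[-0.002,0.0005,0.010],"rotation":[0,0,0.003]},{"claw":0.01,"delta_pos":[-0.002,0.0005,0.014],"rotation":[0,0,0.003]},{"claw":0.01,"delta_pos":[-0.002,0.0005,0.019],"rotation":[0,0,0.003]},{"claw":0.01,"delta_pos":[-0.002,0.0005,0.023],"rotation":[0,0,0.003]},{"claw":0.01,"delta_pos":[-0.002,0.0005,0.024],"rotation":[0,0,0.003]}]' 58
python3 - <<'E'
from h import *
for n in("scene","side"): cv2.imwrite(f"pics/{n}11.png",manip.camera(n)[:,:,::-1])
s=manip.read_state();np.save("pics/w11.npy",tool(s));cv2.imwrite("pics/w11.png",manip.camera("wrist")[:,:,::-1])
crop("pics/side11.png",275,120,90,80,7,"pics/c13.png")
E
```

```text
clock: 12.52
eef_pos: [515.4, 229.0, 37.3]
eef_rot: [3.141, -0.0, 1.722]
wrist_force: [1.8, 6.4, -1.1]
finger_gap: 21.7
```

View pics/c13.png

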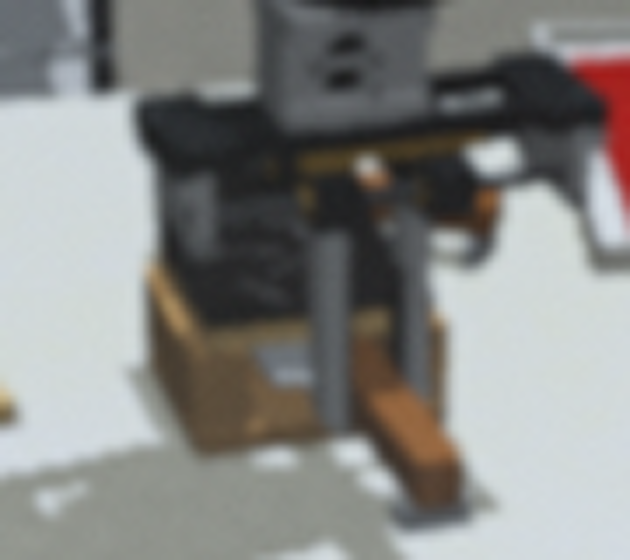

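View pics/w11.png

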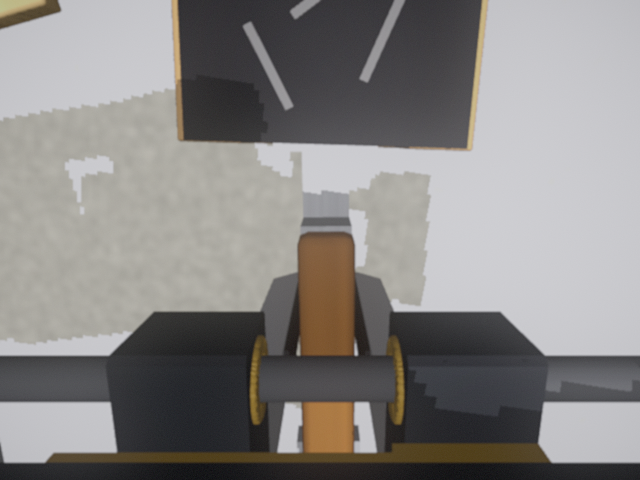

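```bash
python3 - <<'E'
from h import *
crop("pics/w11.png",165,0,160,160,4.5,"pics/c14.png")
crop("pics/w11.png",330,0,160,160,4.5,"pics/c15.png")
a=np.hstack([cv2.imread("pics/w11.png")[100:160,165:225],cv2.imread("pics/w11.png")[100:160,430:490]])
cv2.imwrite("pics/c16.png",cv2.resize(a,None,fx=6.6,fy=6.6,interpolation=cv2.INTER_CUBIC))
E
```

```text
(no output)
```

View pics/c16.png

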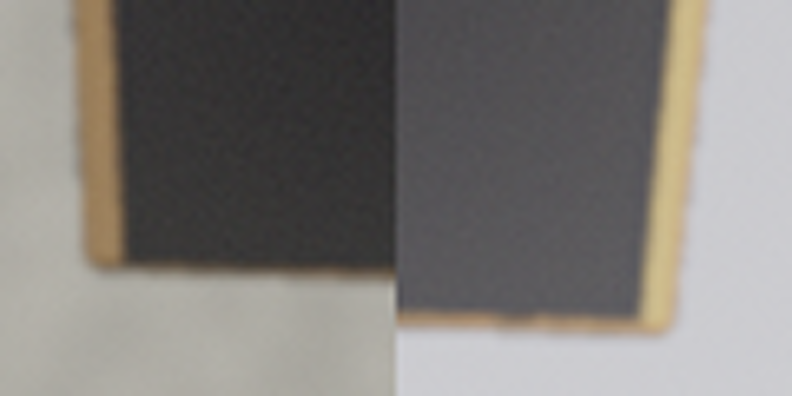

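```bash
python3 - <<'E'
from h import *
np.set_printoptions(precision=1,suppress=True)
print(onz("scene",[(384,337),(427,388),(445,316),(430,362),(339,204),(308,226),(347,232)],8))
E
```

```text
[[725.4   0.    8. ]
 [835.9  33.7   8. ]
 [700.8 125.8   8. ]
 [790.8  58.    8. ]
 [302.4  24.9   8. ]
 [378.3 -68.2   8. ]
 [418.1  14.7   8. ]]
```

```bash
python3 -m pendant '[{"claw":0.01,"delta_pos":[-0.003,0,0],"rotation":[0,0,0]},{"claw":0.01,"delta_pos":[-0.01,0,0],"rotation":[0,0,0]},{"claw":0.01,"delta_pos":[-0.02,0,0],"rotation":[0,0,0]},{"claw":0.01,"delta_pos":[-0.032,0,0],"rotation":[0,0,0]},{"claw":0.01,"delta_pos":[-0.044,0,0],"rotation":[0,0,0]},{"claw":0.01,"delta_pos":[-0.056,0,0],"rotation":[0,0,0]},{"claw":0.01,"delta_pos":[-0.068,0,0],"rotation":[0,0,0]},{"claw":0.01,"delta_pos":[-0.08,0,0],"rotation":[0,0,0]},{"claw":0.01,"delta_pos":[-0.09,0,0],"rotation":[0,0,0]},{"claw":0.01,"delta_pos":[-0.095,0,0],"rotation":[0,0,0]}]' 58
python3 - <<'E'
from h import *
s=manip.read_state();np.save("pics/w12.npy",tool(s));cv2.imwrite("pics/w12.png",manip.camera("wrist")[:,:,::-1])
E
```

```text
clock: 13.92
eef_pos: [529.6, 136.2, 37.8]
eef_rot: [3.14, -0.001, 1.723]
wrist_force: [1.7, 6.9, -1.2]
finger_gap: 21.8
```

View pics/w12.png

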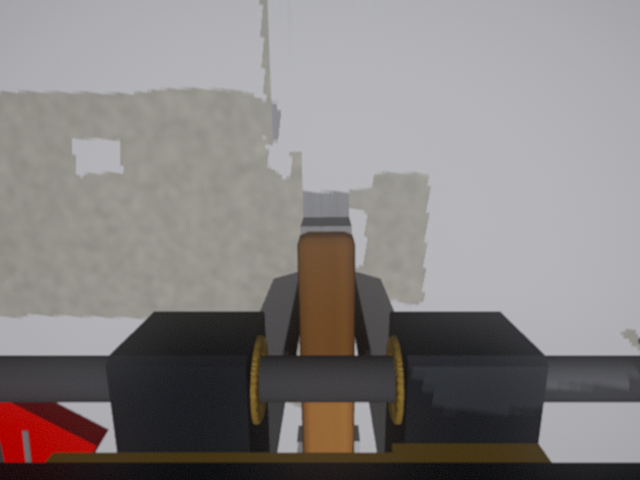

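```bash
python3 -m pendant '[{"claw":0.01,"delta_pos":[-0.006,0,0],"rotation":[0,0,0]},{"claw":0.01,"delta_pos":[-0.018,0,0],"rotation":[0,0,0]},{"claw":0.01,"delta_pos":[-0.034,0,0],"rotation":[0,0,0]},{"claw":0.01,"delta_pos":[-0.052,0,0],"rotation":[0,0,0]},{"claw":0.01,"delta_pos":[-0.07,0,0],"rotation":[0.001,0,0]},{"claw":0.01,"delta_pos":[-0.088,0,0],"rotation":[0.001,0.001,0]},{"claw":0.01,"delta_pos":[-0.104,0,0.003],"rotation":[0.001,0.001,0]},{"claw":0.01,"delta_pos":[-0.116,0,0.01],"rotation":[0.001,0.001,0]},{"claw":0.01,"delta_pos":[-0.122,0,0.018],"rotation":[0.001,0.001,0]},{"claw":0.01,"delta_pos":[-0.125,0,0.022],"rotation":[0.001,0.001,0]}]' 58
python3 - <<'E'
from h import *
cv2.imwrite("pics/scene13.png",manip.camera("scene")[:,:,::-1])
E
```

```text
clock: 15.22
eef_pos: [548.5, 13.5, 15.6]
eef_rot: [3.141, -0.002, 1.724]
wrist_force: [2.0, 6.1, -1.5]
finger_gap: 21.4
```

View pics/scene13.png

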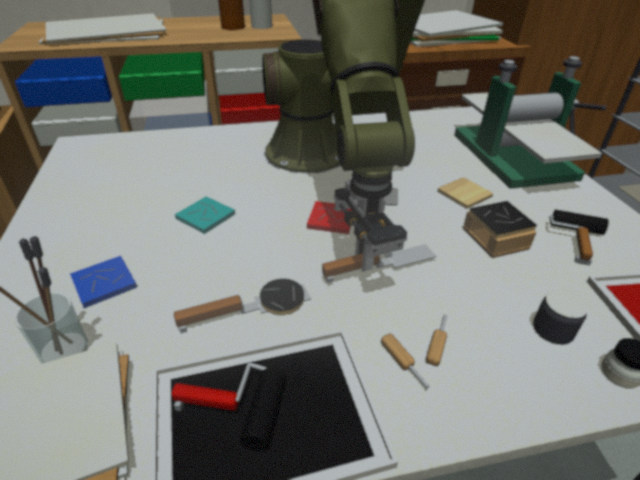

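```bash
python3 -m pendant '[{"claw":0.01,"delta_pos":[0,0,0.003],"rotation":[0,-0.001,0]},{"claw":0.01,"delta_pos":[0,0,0.006],"rotation":[0,-0.002,0]},{"claw":0.01,"delta_pos":[0,0,0.008],"rotation":[0,-0.002,0]},{"claw":0.01,"delta_pos":[0,0,0.009],"rotation":[0,-0.002,0]},{"claw":0.01,"delta_pos":[0,0,0.01],"rotation":[0,-0.002,0]},{"claw":0.01,"delta_pos":[0,0,0.01],"rotation":[0,-0.002,0]}]' 58
python3 - <<'E'
from h import *
cv2.imwrite("pics/side14.png",manip.camera("side")[:,:,::-1])
crop("pics/side14.png",250,100,220,170,3.5,"pics/c17.png")
E
```

```text
clock: 16.02
eef_pos: [548.4, 14.9, 5.7]
eef_rot: [3.141, 0.0, 1.726]
wrist_force: [1.5, 5.3, 1.1]
finger_gap: 21.8
```

View pics/c17.png

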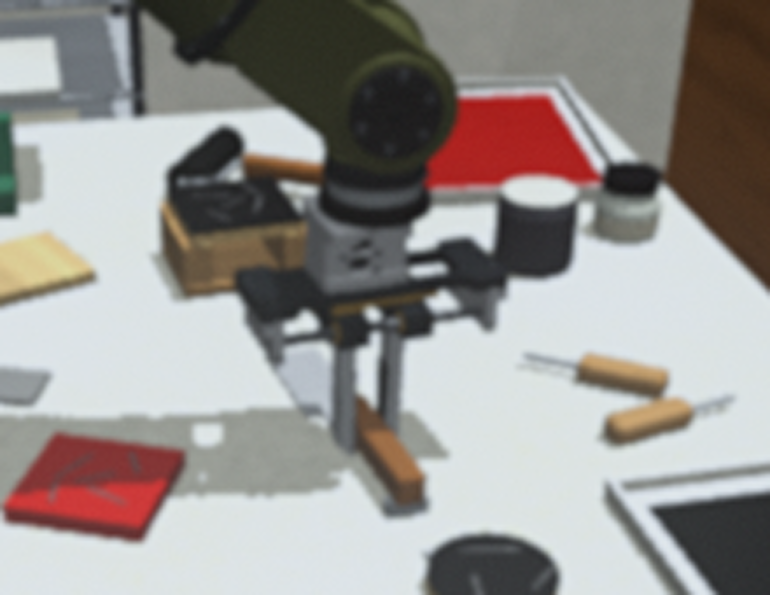

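```bash
python3 -m pendant '[{"claw":0.024,"delta_pos":[0,0,0],"rotation":[0,0,0]},{"claw":0.028,"delta_pos":[0,0,0],"rotation":[0,0,0]},{"claw":0.036,"delta_pos":[0,0,0],"rotation":[0,0,0]},{"claw":0.046,"delta_pos":[0,0,0],"rotation":[0,0,0]},{"claw":0.05,"delta_pos":[0,0,0],"rotation":[0,0,0]}]' 5
python3 -m pendant '[{"claw":0.05,"delta_pos":[0,0,-0.01],"rotation":[0,0,0]},{"claw":0.05,"delta_pos":[0,0,-0.03],"rotation":[0,0,0]},{"claw":0.05,"delta_pos":[0,0,-0.06],"rotation":[0,0,0]},{"claw":0.05,"delta_pos":[0,0,-0.1],"rotation":[0,0,0]},{"claw":0.05,"delta_pos":[0,0,-0.15],"rotation":[0,0,0]},{"claw":0.05,"delta_pos":[0,0,-0.2],"rotation":[0,0,0]},{"claw":0.05,"delta_pos":[0,0,-0.24],"rotation":[0,0,0]},{"claw":0.05,"delta_pos":[0,0,-0.26],"rotation":[0,0,0]},{"claw":0.05,"delta_pos":[0,0,-0.26],"rotation":[0,0,0]}]'
python3 - <<'E'
from h import *
s=manip.read_state();np.save("pics/w15.npy",tool(s));cv2.imwrite("pics/w15.png",manip.camera("wrist")[:,:,::-1])
for n in("scene","side"): cv2.imwrite(f"pics/{n}15.png",manip.camera(n)[:,:,::-1])
a=cv2.resize(cv2.imread("pics/scene15.png")[180:270,450:560],None,fx=5,fy=5,interpolation=cv2.INTER_CUBIC)
cv2.imwrite("pics/c18.png",a)
E
```

```text
clock: 16.7
eef_pos: [548.6, 16.4, 6.2]
eef_rot: [3.14, 0.0, 1.727]
wrist_force: [1.9, 6.1, 0.3]
finger_gap: 49.0
clock: 17.82
eef_pos: [548.6, 17.9, 268.5]
eef_rot: [3.137, 0.001, 1.728]
wrist_force: [2.1, 6.2, -0.4]
finger_gap: 49.9
```

View pics/w15.png

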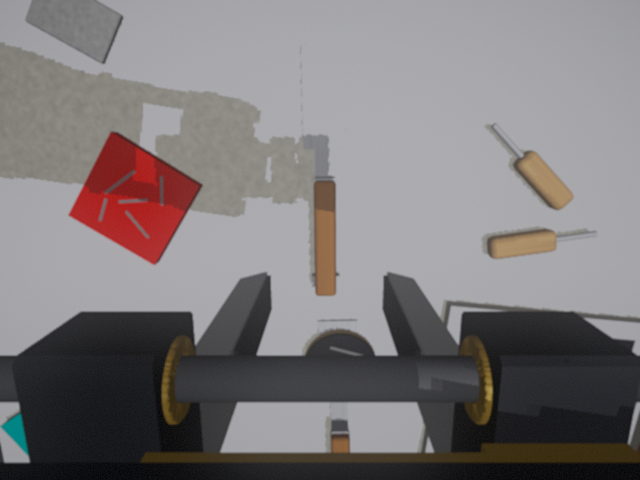

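View pics/c18.png

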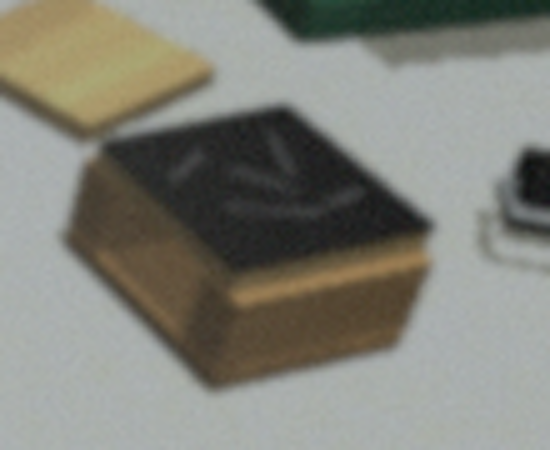

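View pics/side15.png

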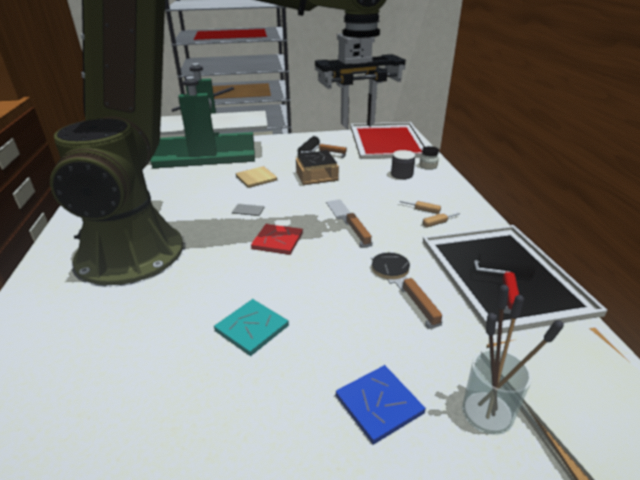

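The slice lies flat and clear, and the block sits on the bearers. One last overhead look at the block:

```bash
python3 -m pendant '[{"claw":0.05,"delta_pos":[0.03,0,0],"rotation":[0,0,0]},{"claw":0.05,"delta_pos":[0.07,0,0],"rotation":[0,0,0]},{"claw":0.05,"delta_pos":[0.12,0,0],"rotation":[0,0,0]},{"claw":0.05,"delta_pos":[0.17,0,0],"rotation":[0,0,0]},{"claw":0.05,"delta_pos":[0.21,0,0],"rotation":[0,0,0]},{"claw":0.05,"delta_pos":[0.235,0,0],"rotation":[0,0,0]},{"claw":0.05,"delta_pos":[0.24,0,0],"rotation":[0,0,0]},{"claw":0.05,"delta_pos":[0.24,0,0],"rotation":[0,0,0]}]'
python3 - <<'E'
from h import *
s=manip.read_state();np.save("pics/w16.npy",tool(s));cv2.imwrite("pics/w16.png",manip.camera("wrist")[:,:,::-1])
crop("pics/w16.png",225,30,200,200,3,"pics/c19.png")
E
```

```text
clock: 18.98
eef_pos: [509.5, 257.0, 267.2]
eef_rot: [3.139, -0.0, 1.731]
wrist_force: [1.2, 5.7, 0.1]
finger_gap: 49.7
```

View pics/c19.png

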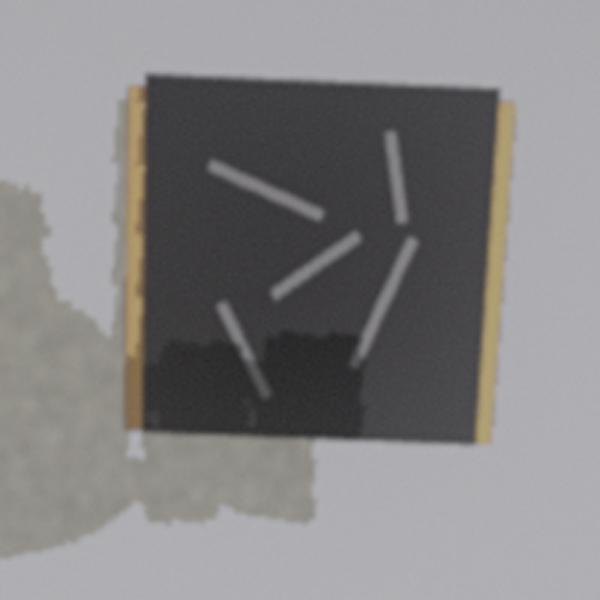

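```bash
python3 - <<'E'
from h import *
np.set_printoptions(precision=1,suppress=True)
T=np.load("pics/w16.npy")
f=lambda c,z:onz("wrist",np.array(c)/3+[225,30],z,T)[:,:2]
B=f([(142,430),(478,444),(499,90),(147,74)],64);S=f([(126,429),(490,443),(515,103),(129,86)],50)
print(B,B.mean(0));print(S,S.mean(0))
for Q in(B,S):
    a=Q[3]-Q[0];b=Q[2]-Q[1];print([np.degrees(np.arctan2(v[1],v[0])) for v in(a,b)],np.linalg.norm(a),np.linalg.norm(Q[1]-Q[0]))
E
```

```text
[[456.8 287.3]
 [556.8 299.3]
 [543.8 397.7]
 [445.1 386. ]] [500.6 342.6]
[[450.2 285.6]
 [562.5 299.4]
 [550.8 397.8]
 [438.4 384.3]] [500.5 341.8]
[np.float64(96.72334306061629), np.float64(97.52955851306467)] 99.32143843504006 100.78297592727384
[np.float64(96.86682592934838), np.float64(96.83123315247438)] 99.35558102794846 113.13185842446539
```

The block centre is within about 1 mm of the stand centre and about 0.3° off square. The gripper is high and clear, so I hand in.

```bash
python3 -c "
from cell import manip
print(manip.sign_off())"
```

```text
the job is handed in; nothing more can be done
None
```

I lifted the slice by its handle, carried the square block level to the stand and lowered it onto the bearers. I then drew the slice out endways and laid it flat on the table, roughly 110 mm clear of the stand. The job was handed in at about 19 s, with the gripper open and high above everything.

- **Block on the stand:** in the last overhead view the block centre is (500.6, 342.6) and the stand centre (500.5, 341.8). That is within about 1 mm, and about 0.3° from square.
- **The rest of the scene:** the slice is flat on the table. In the last scene and side views, the slice with the round block and the blue, red and turquoise look-alikes sit where they began.
- **Measurement that disagreed:** before lowering, the scene camera put the block about 2 mm off in both directions, while the wrist camera had it laterally centred and about 1 mm too far along. I trusted the wrist camera, which looks almost straight down there, and the final overhead view bore that out.
- **Smaller oddities:** the pose crept about 1–1.5 mm per move call, which I allowed for. The wrist force also read a steady 6 N or so along y, even with the gripper empty.

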